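# Snap the last closure home with the hand seating tool

### The job

One of the three bottles in the wooden nest has its closure only resting on the neck. Pull the hand seating tool forward out of its spring clip, stand its bell squarely over that closure on the bottle's shoulder and let go; then take the tool again by its knob, press straight down until the closure snaps fully home, lift the tool off and leave it standing upright on the bare bench. Keep the fingers off the closure and leave the glassware and the box of closures where they are.

Things in the scene. Friction and masses are not known exactly. Their poses are not given: they have to be found in the camera images.
- seater_barrel (a point): Loose aluminium hand seating tool, round about its upright z axis, 148 mm tall, 0.2 to 0.26 kg. This point: on the axis, middle of the grip barrel (34 mm diameter, 85 to 123 mm above the tool's lower rim), 104 mm above the rim. Below the barrel a waist, 20 mm in diameter (67 to 85 mm above the rim), held by the clip. Above it a 12 mm stem and the knob. Parked upright, rim at z = 8 mm.
- seater_rim (a point): Centre of the tool's lower rim, on its axis. Up from here to 67 mm runs the bell, open below: 47 mm outside diameter, 38 mm bore. The bell goes over the closure and the rim stands on the bottle's flat shoulder, so pushing on bell or barrel does nothing to the closure: only the plunger presses it.
- knob_center (a point): Centre of the tool's black palm knob, on the tool's axis, 141 mm above the rim while the plunger is up. The knob is 28 mm in diameter and 14 mm tall (7 mm below to 7 mm above this point), flat on top; between it and the wider barrel below only the 12 mm stem shows, 11 mm of it. Lifting the knob lifts the whole tool.
- plunger (a joint): Travel of the tool's plunger: 0 with the knob up, growing to at most 0.0105 m as the knob is pressed; a light spring (1 to 2.5 N) returns it. Its flat foot, 28 mm in diameter, hangs in the bell 50.5 mm above the rim. With the rim on the bottle's shoulder it meets the unseated closure after about 1 mm and the closure is home at about 9 mm.
- stand: Tool stand, fixed. Origin on the bench under the parked tool's axis. Foot plate 8 mm thick, from 36 mm in front of the origin (-x) to 94 mm behind it and 50 mm to either side; a 12 mm post, in a block, 68 mm behind the origin, up to z = 97 mm.
- clip (a point): Centre of the stand's C-shaped spring clip, 84 mm above the stand's origin, axes as the stand's; 11 mm tall. It opens towards -x and grips the tool's waist; the tool comes out when pulled level about 20 mm towards -x, with some 12 N. Bell and barrel are wider than the clip, so the tool cannot be lifted out of it.
- bottle_open: The 100 ml amber bottle whose closure is not yet home, held fast in the nest (which of the three places it has changes). Round, upright; origin at the centre of its underside, 8 mm above the bench. Body 50 mm in diameter with a flat shoulder 90 mm above the origin; neck 20 mm in diameter, mouth 127 mm above the origin, snap bead 110 mm above it.
- cap_center (a point): Centre (half-way up) of the loose black snap-fit closure on that bottle: 32 mm in diameter, 27 mm tall, open below, round about z. It rests on the neck's snap bead with its centre 126 mm above the bottle's origin; home, its centre is 118 mm above it. It takes about 12 N straight down to snap home and then stays. Its plain outside slips easily into the tool's bell.
- nest: Wooden nest, fixed, 70 x 194 x 40 mm; origin under its centre, long side along its y. Its three bottles stand 62 mm apart along y, the middle one on the centre. The two others are the same kind of bottle with their closures already home, tops 131 mm above the bottle's underside.
- beaker: Glass beaker, 68 mm in diameter, 90 mm tall, loose; origin at the centre of its underside. Not to be disturbed.
- cylinder: Slim glass measuring cylinder on a 68 mm foot, 152 mm tall, loose; origin at the centre of its underside. Not to be disturbed.
- capbox: Small cardboard box of spare closures, 110 x 150 x 50 mm, loose; origin at the centre of its underside. Not to be disturbed.
Things that resemble listed ones, but are neither listed nor needed, are in the scene too. What is shaped like the nest but green or red is not meant.

How it is judged:
On the way, in this order (a step that is already met when the one before it is completed fails the run):
1. the tool is out of the clip and stands by itself, square on the shoulder of the bottle with the loose closure, let go (horizontal distance between seater_barrel and bottle_open below 0.008 m and z of seater_barrel in the frame of bottle_open between 0.191 and 0.197 m and angle between seater_barrel's own z axis and vertical below 0.06 rad and contact force between the fingers and seater below 0.1 N and z of cap_center in the frame of bottle_open above 0.1225 m), for 0.2 s.
2. the closure is home, pressed by the plunger of the tool standing on that bottle (z of cap_center in the frame of bottle_open below 0.1197 m and horizontal distance between cap_center and bottle_open below 0.003 m and horizontal distance between seater_barrel and bottle_open below 0.008 m and value of joint plunger above 0.007 m), for 0.05 s.
At the end, for the whole second after the job is handed in: The closure is home (centre under 119.7 mm above the bottle's origin, within 3 mm of its axis, level to 0.06 rad); the tool stands free on the bench top, upright to 0.06 rad, barrel centre at 100 to 108 mm, touching neither nest nor stand, at rest and released (z of cap_center in the frame of bottle_open below 0.1197 m and horizontal distance between cap_center and bottle_open below 0.003 m and angle between each of cap_center, seater_barrel's own z axis and vertical below 0.06 rad and height (world z) of seater_barrel between 0.1 and 0.108 m and linear speed of seater below 0.02 m/s and contact force between seater and nest below 0.1 N and contact force between seater and stand below 0.1 N and contact force between the fingers and seater below 0.1 N).
It fails at once if the fingers touch the closure (contact force between the fingers and cap above 0.5 N).
It fails at once if the beaker, the measuring cylinder or the box of closures is moved by more than 15 mm (distance of any of beaker, cylinder, capbox from where it was at the start of the episode above 0.015 m).
It also fails if it takes over 58 s, if anything falls off the work surface, if the arm or the gripper's body presses on something with over 40 N, if the wrist force passes 120 N, or if a joint passes its speed limit or range.

### The arm

A 6-joint arm with a two-finger parallel gripper is mounted at the origin on the work surface. World frame = base frame: x ahead of the robot, y to its left, z up, the work surface at z = 0. Lengths are in m, angles in rad, forces in N, time in s.
With the tool pointing down it reaches from about 0.35 to 0.8 m from the base axis. Payload 7.3 kg.
Tool frame: the origin (TCP) lies between the finger pads; the fingertips stand 25 mm ahead of it and the grasp point (between the pads) lies 6 mm ahead of it (r.tip_extent is the distance from the TCP to the fingertips, in m); z points along the fingers, y is the direction in which the jaws open and shut (so a half turn about z gives the same grasp; the last joint's range is limited). The gripper opens to 85 mm and grips with 20 to 120 N. Pads are 22 mm wide; open, the fingers measure 114 mm over their backs; the gripper's body (76 mm by 85 mm) begins 54 mm behind the grasp point. The pads swing forward as they close: fully open they stand 13 mm farther back than shut.
Start: joints at [-1.365, 0.342, 1.524, -0, 1.275, -0.146], TCP at [0.181, -0.493, 0.256] pointing down, gripper open.
Joint ranges: [-2.53, 2.53], [-0.77, 2.02], [0.04, 2.7], [-1, 4.14], [0.28, 2.66], [-3.11, 3.11]. Speed limits (rad/s): [2.57, 2.57, 3.14, 3.14, 3.14, 3.14].

### API

Orientations are given as a unit quaternion [x, y, z, w].
In Python, from workcell import r, command_gripper, optics gives the robot as it stands. The module is installed in compiled form; this text tells all that it offers. Calls block until the motion is done:
- r.reach(position, orientation): joint-space move of the TCP to a pose.
- r.move_straight(position, orientation=None, speed=0.15, max_force=None): straight line of the TCP; orientation=None keeps the orientation; speed is the mean speed in m/s. With max_force (N) it stops when the force on the tool has changed by that much, and returns True; else False.
- r.movej(angles): joint-space move.
- command_gripper(opening, force=None): finger opening in m; force is the grip in N (None keeps the last); returns when the fingers have stopped.
- r.hold(seconds).
- r.solve_ik(position, orientation): joint angles nearest the present ones, or None.
- r.read_state(): the state.
- optics.get_image(name): name is "scene" or "top" or "wrist"; returns (picture, depth): 400x640x3 uint8, red, green, blue; 400x640 float32, m along the optical axis (not along the pixel's ray), 0 where there is no reading.
- optics.camera_model(name): a dict with "K" (3x3 intrinsics, pixels), "R" (3x3) and "t" (3): a world point X has camera coordinates R X + t; the wrist camera has in their place "tool_from_camera" (4x4, takes a point from camera to tool coordinates, whose origin is the TCP and whose axes are the flange's). Camera axes: x right, y down, z forward; pixel columns grow to the right and rows downward; lengths in m; the calibration is good to about 2 mm. A picture is of the moment at which its call begins: read the wrist's pose just before it. camera_model takes no time and is no camera call.
A pose or a line that the arm cannot do raises r.PlanningError and nothing moves.
- r.finish_job(): hands the job in, once; it reports no verdict.
The state is a dict: "time_s": time; "joint_positions": joint angles; "dq": joint speeds; "tau": joint torques, N m; "eef_pos": TCP position; "eef_rot": TCP orientation; "contact_force": force on the tool from outside, world axes, zero at the start; "torque": the same for the moment, N m; "grip_width": finger opening in m.
Only numpy, scipy, OpenCV 4.12 (cv2) and the standard library are available. Lean on these libraries where they do the work, as an engineer would, in place of code of your own. Each camera call takes 0.05 s, during which the arm holds its last target.

## Working session

There is one attempt and no reset: what is moved stays moved. The work goes in short steps, each a Python script; the robot and the scene stay as the last script left them, time stands still between calls to the robot, and variables do not carry over. Pictures are saved under pics/ and viewed, and the job is handed in when it is done.

```bash
mkdir -p pics; python3 - <<'E'
from workcell import r, command_gripper, optics
import cv2,numpy as np
np.set_printoptions(precision=4,suppress=True)
for n in ["scene","top","wrist"]:
    im,d=optics.get_image(n); cv2.imwrite(f"pics/{n}0.png",im[:,:,::-1]); np.savez(f"pics/{n}0.npz",im=im,d=d)
    print(n,optics.camera_model(n))
s=r.read_state(); print(s["eef_pos"],s["eef_rot"],s["time_s"],s["grip_width"],r.tip_extent)
E
```

```text
scene {'K': array([[507.5001,   0.    , 324.386 ],
       [  0.    , 507.5001, 195.9982],
       [  0.    ,   0.    ,   1.    ]]), 'R': array([[ 0.366 ,  0.9306, -0.0067],
       [ 0.5878, -0.2368, -0.7736],
       [-0.7215,  0.2792, -0.6337]]), 't': array([-0.1925, -0.2429,  1.7751])}
top {'K': array([[453.6645,   0.    , 315.3515],
       [  0.    , 453.6645, 196.5587],
       [  0.    ,   0.    ,   1.    ]]), 'R': array([[-0.0051, -1.    , -0.0031],
       [-0.9913,  0.0055, -0.1318],
       [ 0.1318,  0.0024, -0.9913]]), 't': array([-0.0211,  0.545 ,  1.5189])}
wrist {'K': array([[289.9466,   0.    , 322.1329],
       [  0.    , 289.9466, 200.5699],
       [  0.    ,   0.    ,   1.    ]]), 'tool_from_camera': array([[ 0.0001, -0.9594, -0.2821,  0.0731],
       [ 1.    ,  0.0002, -0.0006,  0.001 ],
       [ 0.0006, -0.2821,  0.9594, -0.1177],
       [ 0.    ,  0.    ,  0.    ,  1.    ]])}
[ 0.1809 -0.4925  0.2558] [ 0.9846  0.175   0.     -0.0006] 0.15 0.08538692923589156 0.025
```

View pics/scene0.png

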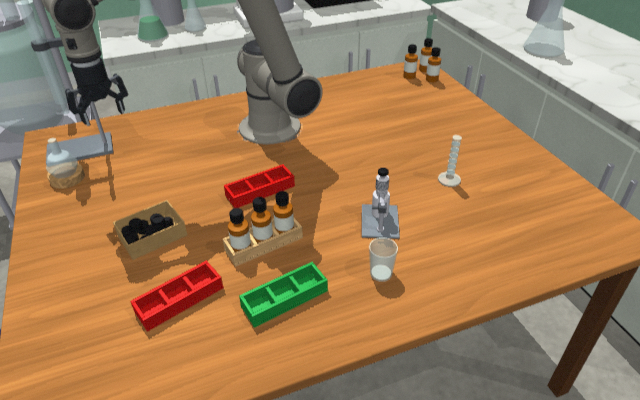

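View pics/top0.png

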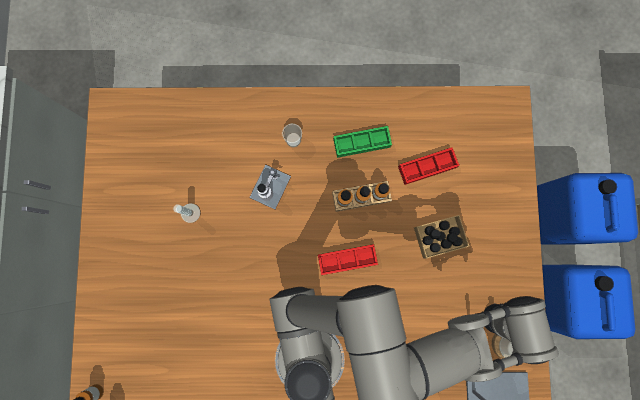

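The scene view shows the nest with three bottles at about (262,235), the tool in its stand at (381,200), the beaker at (382,258), the cylinder at (451,160) and the box at (150,230). In the top view the nest is at (363,196), the tool at (265,188), the beaker at (292,135), the cylinder at (188,212) and the box at (442,237). Next I'll enlarge the crops to find the loose closure.

```bash
python3 - <<'E'
import cv2,numpy as np
a=cv2.imread("pics/scene0.png");b=cv2.imread("pics/top0.png")
A=cv2.resize(a[160:280,210:410],None,fx=4,fy=4,interpolation=cv2.INTER_CUBIC)
cv2.imwrite("pics/c1.png",A)
B=cv2.resize(b[120:220,240:400],None,fx=5,fy=5,interpolation=cv2.INTER_CUBIC)
cv2.imwrite("pics/c2.png",B)
E
```

```text
(no output)
```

View pics/c1.png

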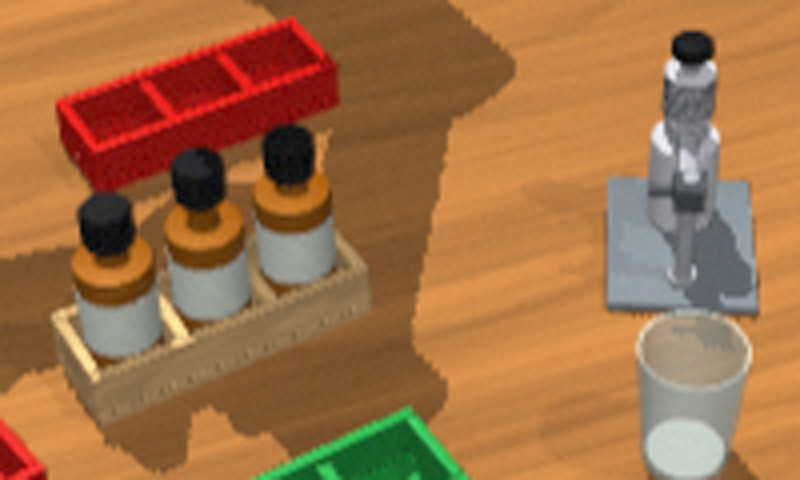

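View pics/c2.png

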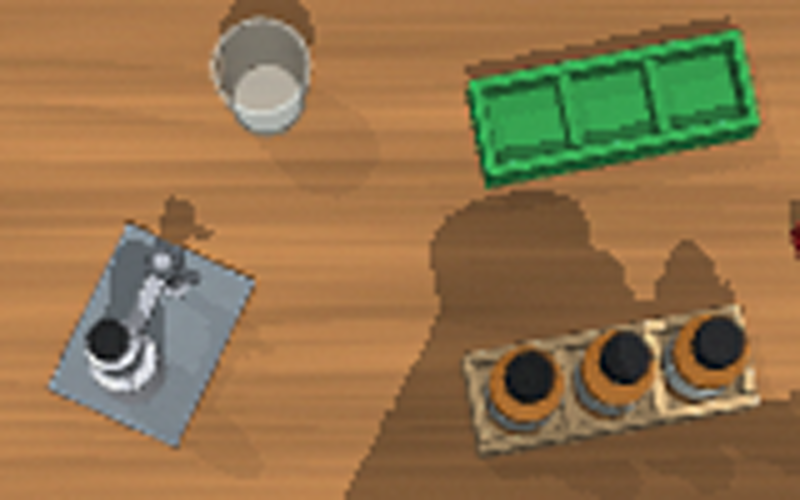

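In the enlarged crops the left, middle and right caps sit at (105,225), (198,180) and (289,153). The middle one stands higher, with some neck showing under it. I'll check this numerically with depth and locate everything.

```bash
cat > h.py <<'E'
import cv2,numpy as np
np.set_printoptions(precision=4,suppress=True)
from workcell import r, command_gripper, optics
def cloud(n,d,s=None):
    m=optics.camera_model(n);K=m["K"];v,u=np.mgrid[:400,:640]
    P=np.stack([(u-K[0,2])/K[0,0]*d,(v-K[1,2])/K[1,1]*d,d],-1)
    if n!="wrist": return (P-m["t"])@m["R"]
    from scipy.spatial.transform import Rotation as R
    T=m["tool_from_camera"];P=P@T[:3,:3].T+T[:3,3]
    return P@R.from_quat(s["eef_rot"]).as_matrix().T+s["eef_pos"]
def onplane(n,uv,z,s=None):
    m=optics.camera_model(n);K=m["K"]
    ray=np.linalg.inv(K)@[uv[0],uv[1],1]
    if n!="wrist":
        o=-m["R"].T@m["t"];ray=m["R"].T@ray
    else:
        from scipy.spatial.transform import Rotation as R
        T=m["tool_from_camera"];Q=R.from_quat(s["eef_rot"]).as_matrix()
        o=Q@T[:3,3]+s["eef_pos"];ray=Q@T[:3,:3]@ray
    return o+ray*(z-o[2])/ray[2]
E
python3 - <<'E'
from h import *
for n,box in [("top",(240,120,400,220)),("scene",(210,160,410,280))]:
    f=np.load(f"pics/{n}0.npz");im=f["im"].astype(int);P=cloud(n,f["d"])
    m=(im.max(-1)<50)&(P[...,2]>.1)
    k=np.zeros_like(m);k[box[1]:box[3],box[0]:box[2]]=1;m&=k
    c,l,st,ce=cv2.connectedComponentsWithStats(m.astype(np.uint8))
    for i in range(1,c):
        if st[i,4]<20: continue
        p=P[l==i];top=p[p[:,2]>np.percentile(p[:,2],90)-.004]
        print(n,ce[i],st[i,4],"ztop",np.percentile(p[:,2],[50,90,98]),"c",np.median(top,0),(top.min(0)+top.max(0))/2)
    # stand plate + nest corners
    if n=="top":
        pl=(abs(P[...,2]-.008)<.006)&(im.max(-1)-im.min(-1)<45)&(im[...,2]>=im[...,0])
        pl[:,:230]=0;pl[:,310:]=0;pl[:150]=0;pl[220:]=0
        pts=P[pl][:,:2].astype(np.float32);print("plate",len(pts),cv2.minAreaRect(pts))
        ne=(P[...,2]>.034)&(P[...,2]<.046);ne[:,:325]=0;ne[:,400:]=0;ne[:170]=0;ne[215:]=0
        pts=P[ne][:,:2].astype(np.float32);print("nest",len(pts),cv2.minAreaRect(pts))
E
```

```text
top [261.1087 187.6304] 46 ztop [0.1549 0.1597 0.3049] c [0.5572 0.1446 0.1574] [0.4549 0.0632 0.8666]
top [382.8571 188.4026] 77 ztop [0.1393 0.143  0.1474] c [ 0.5575 -0.2401  0.1408] [ 0.4552 -0.1409  0.8583]
top [364.3699 191.3699] 73 ztop [0.1468 0.1513 0.1536] c [ 0.5469 -0.1822  0.1498] [ 0.5468 -0.182   0.153 ]
top [345.1333 195.0267] 75 ztop [0.1392 0.1436 0.1462] c [ 0.535  -0.122   0.1418] [ 0.5369 -0.1205  0.1435]
plate 663 ((0.585081160068512, 0.13539305329322815), (0.09870652854442596, 0.12846311926841736), 64.58439636230469)
nest 317 ((0.5479954481124878, -0.1824120283126831), (0.0706716924905777, 0.19302277266979218), 10.089433670043945)
scene [382.5385 171.5538] 65 ztop [0.1545 0.1577 0.1588] c [0.5657 0.1473 0.1562] [ 1.0238 -0.1084  0.5447]
scene [281.6513 198.3618] 152 ztop [0.1355 0.141  0.142 ] c [ 0.5439 -0.1202  0.1399] [ 0.5423 -0.1208  0.1399]
scene [259.189 204.372] 164 ztop [0.1431 0.1489 0.1502] c [ 0.5547 -0.1798  0.1477] [ 0.5528 -0.1808  0.1477]
scene [236.1635 216.1006] 159 ztop [0.1342 0.1412 0.1427] c [ 0.5664 -0.242   0.1401] [ 0.5664 -0.242   0.1401]
```

The middle bottle is the one meant. Its cap top is at about 148 mm and its neighbours' are at about 140 mm, which agrees with the gap seen in the crop, and the nest is wooden. I'll refine both targets with the wrist camera.

```bash
cat >> h.py <<'E'
from scipy.spatial.transform import Rotation as R
def q_of(yaw): # tool z down, tool y axis at world yaw
    y=np.array([np.cos(yaw),np.sin(yaw),0]);z=np.array([0,0,-1.]);x=np.cross(y,z)
    return R.from_matrix(np.stack([x,y,z],1)).as_quat()
E
python3 - <<'E'
from h import *
for yaw in [-.443,-.443+np.pi]:
    for p in [[.559,.147,.30],[.548,-.182,.30]]:
        print(yaw,p,r.solve_ik(p,q_of(yaw)))
# view poses
q=q_of(-.443+np.pi)
q=q_of(-.443) if abs(r.solve_ik([.559,.147,.3],q_of(-.443))[5])<abs(r.solve_ik([.559,.147,.3],q)[5]) else q
print(q)
Rm=R.from_quat(q).as_matrix()
# offset so the target is near camera axis: at target depth
for name,t in [("nest",[.548,-.182]),("tool",[.559,.147])]:
    p=np.array([t[0],t[1],.32])-Rm[:,0]*0.0
    r.reach(p,q); r.hold(.2)
    s=r.read_state(); im,d=optics.get_image("wrist")
    cv2.imwrite(f"pics/w_{name}.png",im[:,:,::-1]); np.savez(f"pics/w_{name}.npz",im=im,d=d,p=s["eef_pos"],q=s["eef_rot"])
    print(name,s["time_s"],s["eef_pos"],s["joint_positions"])
E
```

```text
-0.443 [0.559, 0.147, 0.3] [ 0.1246  0.4132  1.2948 -0.      1.4336  0.5676]
-0.443 [0.548, -0.182, 0.3] [-0.4534  0.4121  1.2966 -0.      1.4329 -0.0104]
2.698592653589793 [0.559, 0.147, 0.3] [ 0.1246  0.4132  1.2948 -0.      1.4336 -2.574 ]
2.698592653589793 [0.548, -0.182, 0.3] None
[0.8452 0.5345 0.     0.    ]
nest 2.1167 [ 0.5477 -0.1829  0.3199] [-0.4549  0.4028  1.2574 -0.0001  1.4816 -0.0104]
tool 3.6167 [0.5593 0.1458 0.32  ] [ 0.1225  0.4039  1.2554 -0.0001  1.4823  0.5674]
```

View pics/w_nest.png

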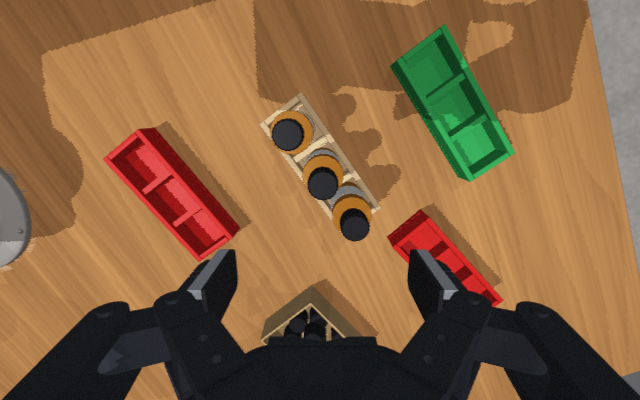

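View pics/w_tool.png

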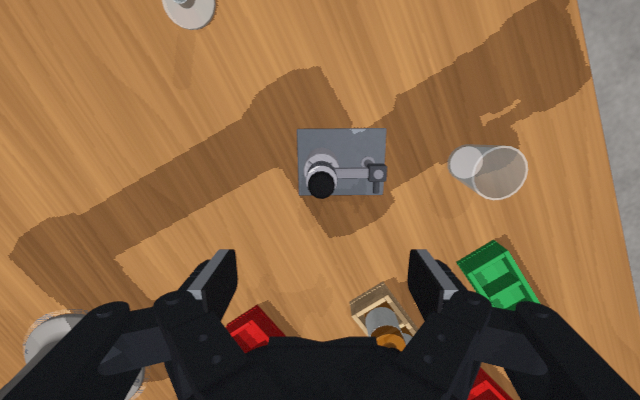

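The wrist views show the middle cap at (322,184), and the knob at (321,184) with the post to its right at (377,176), so stand +x is image right. I'll locate each top face by depth level and compare it with the ray-plane fix.

```bash
python3 - <<'E'
from h import *
for name,box,zt in [("nest",(250,90,400,250),None),("tool",(290,120,400,210),.156)]:
    f=np.load(f"pics/w_{name}.npz");im=f["im"].astype(int);s=dict(eef_pos=f["p"],eef_rot=f["q"]);P=cloud("wrist",f["d"],s)
    m=(im.max(-1)<75)&(P[...,2]>.12);k=np.zeros_like(m);k[box[1]:box[3],box[0]:box[2]]=1;m&=k
    c,l,st,ce=cv2.connectedComponentsWithStats(m.astype(np.uint8))
    for i in range(1,c):
        if st[i,4]<40: continue
        p=P[l==i];zm=np.percentile(p[:,2],85);sel=(l==i)&(P[...,2]>zm-.004)
        uv=np.argwhere(sel)[:,::-1].astype(np.float32);(cx,cy),rad=cv2.minEnclosingCircle(uv)
        z=np.median(P[sel][:,2])
        print(name,ce[i],"n",sel.sum(),"z",z,zm,"mean",P[sel].mean(0),"ray circ",onplane("wrist",(cx,cy),z,s)[:2],"ray cent",onplane("wrist",uv.mean(0),z,s)[:2],"rad px",rad)
    if name=="tool":
        pl=(abs(P[...,2]-.008)<.006)&(im.max(-1)-im.min(-1)<45)&(im[...,2]>=im[...,0]);kk=np.zeros_like(pl);kk[118:205,285:400]=1;pl&=kk
        print("plate",cv2.minAreaRect(P[pl][:,:2].astype(np.float32)))
        # barrel shoulder ring / post
        q=(P[...,2]>.085)&(P[...,2]<.105)&kk;c,l,st,ce=cv2.connectedComponentsWithStats(q.astype(np.uint8))
        for i in range(1,c):
            if st[i,4]>10: print("band",ce[i],st[i,4],P[l==i].mean(0))
    else:
        ne=(P[...,2]>.034)&(P[...,2]<.046);kk=np.zeros_like(ne);kk[85:270,250:400]=1
        print("nest",cv2.minAreaRect(P[ne&kk][:,:2].astype(np.float32)))
for n,uv,z in [("top",(261.1,187.6),.152),("scene",(382.5,171.5),.15)]: print(n,onplane(n,uv,z))
# cylinder, beaker positions
E
```

```text
nest [287.4625 134.1463] n 782 z 0.13940345110653768 0.1401801725376978 mean [ 0.5406 -0.1199  0.1405] ray circ [ 0.5407 -0.1197] ray cent [ 0.5405 -0.1198] rad px 16.101869583129883
nest [322.5487 183.1568] n 716 z 0.14710467545581413 0.14782375996311353 mean [ 0.5512 -0.18    0.1482] ray circ [ 0.5517 -0.1799] ray cent [ 0.5512 -0.1802] rad px 15.652576446533203
nest [354.0366 224.9155] n 588 z 0.13926463601894545 0.13996824297503216 mean [ 0.5617 -0.2399  0.1407] ray circ [ 0.5628 -0.2372] ray cent [ 0.5617 -0.2404] rad px 16.225831985473633
nest ((0.5577641725540161, -0.21857666969299316), (0.0697798877954483, 0.27032142877578735), 10.088566780090332)
tool [320.831  184.6567] n 541 z 0.15570696930077368 0.15652621364021907 mean [0.5619 0.1503 0.1555] ray circ [0.5618 0.1502] ray cent [0.562  0.1504] rad px 13.344900131225586
plate ((0.5875260829925537, 0.13801205158233643), (0.0987650454044342, 0.12801259756088257), 64.66719055175781)
band [316.2593 162.3333] 27 [0.5625 0.1653 0.0976]
band [365.6253 174.1783] 718 [0.6098 0.1257 0.0911]
top [0.5591 0.1481 0.152 ]
scene [0.5625 0.1487 0.15  ]
```

Wrist fixes put the tool axis at (0.562, 0.150) and the cap axis at (0.5515, -0.180). The plate outline gives a stand origin that agrees within 1 mm. I'll grasp the barrel from above with the jaws along the pull direction.

```bash
python3 - <<'E'
from h import *
yaw=np.radians(-25.35);q=q_of(yaw);ax=np.array([np.cos(yaw),np.sin(yaw),0])
t=np.array([.5619,.1503,0])
r.reach(t+[0,0,.22],q)
print(r.move_straight(t+[0,0,.121],q,speed=.1,max_force=15))
command_gripper(0.02,60); 
s=r.read_state();print(s["time_s"],s["eef_pos"],s["grip_width"],s["contact_force"])
im,d=optics.get_image("wrist");cv2.imwrite("pics/w_grasp.png",im[:,:,::-1])
E
```

```text
False
5.825 [0.5612 0.1507 0.1215] 0.03262755180291369 [-3.4223  1.0828  5.2787]
```

View pics/w_grasp.png

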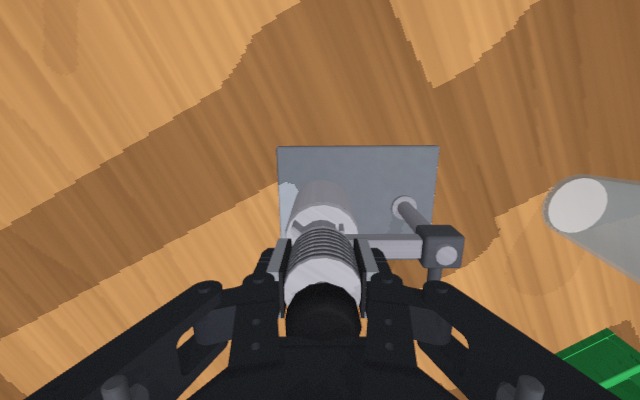

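The pads hold the ribbed barrel at (322,265) with the knob at (322,312) between the fingers, and the clip arm is at (385,245). I'll pull level towards stand -x.

```bash
python3 - <<'E'
from h import *
yaw=np.radians(-25.35);q=q_of(yaw);ax=np.array([np.cos(yaw),np.sin(yaw),0])
command_gripper(0.02,90)
p=r.read_state()["eef_pos"]
r.move_straight(p+[0,0,.001],q,speed=.05)
p1=p+[0,0,.001]-ax*.06
r.move_straight(p1,q,speed=.06)
s=r.read_state();print(s["time_s"],s["eef_pos"],p1,s["grip_width"],s["contact_force"])
r.move_straight(p1+[0,0,.16],q,speed=.2); r.hold(.2)
s=r.read_state();print(s["time_s"],s["eef_pos"],s["grip_width"],s["contact_force"])
im,d=optics.get_image("wrist");cv2.imwrite("pics/w_lift.png",im[:,:,::-1]);np.savez("pics/w_lift.npz",im=im,d=d,p=s["eef_pos"],q=s["eef_rot"])
for n in["scene","top"]:
    im,d=optics.get_image(n);cv2.imwrite(f"pics/{n}1.png",im[:,:,::-1]);np.savez(f"pics/{n}1.npz",im=im,d=d)
    im=im[80:280,180:460]; cv2.imwrite(f"pics/{n}1c.png",cv2.resize(im[:,:,::-1],None,fx=2.8,fy=2.8))
E
```

```text
7.4917 [0.5074 0.1763 0.1226] [0.5071 0.1764 0.1226] 0.03233814295606129 [ 0.0211 -0.1456 -1.5446]
8.6417 [0.5067 0.1763 0.2814] 0.03192211390185836 [ 0.164  -0.2085 -2.3586]
```

View pics/w_lift.png

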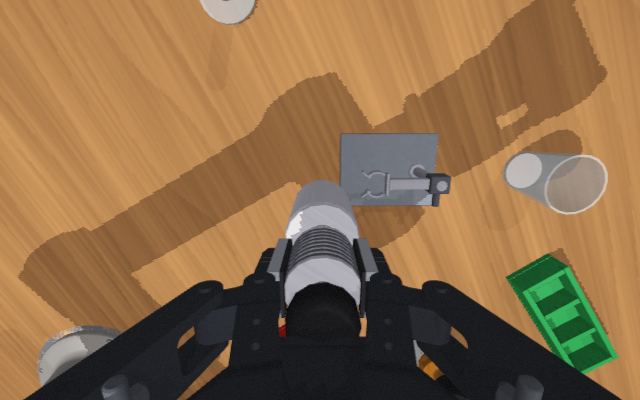

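View pics/scene1c.png

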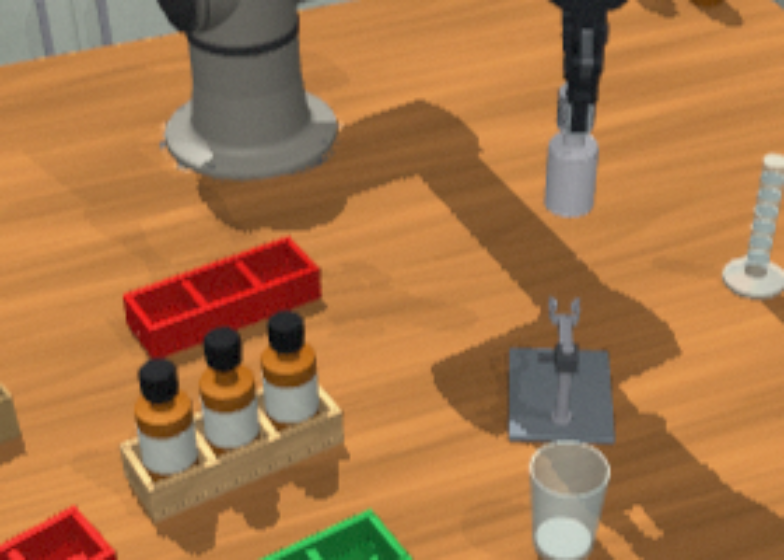

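The tool is out of the clip and hangs upright, bell at (322,205) in the wrist view. I'll fit its axis in the tool frame from wrist depth, to correct the placing and check tilt.

```bash
cat > fit.py <<'E'
from h import *
from scipy.optimize import least_squares
def axis(f):
    # points in tool frame
    P=cloud("wrist",f["d"],dict(eef_pos=np.zeros(3),eef_rot=[0,0,0,1]));im=f["im"].astype(int)
    ok=(f["d"]>0)&(np.abs(P[...,0])<.035)&(np.abs(P[...,1])<.035)&(im.max(-1)>90)&(im.max(-1)-im.min(-1)<40)
    Q=P[ok];out=[]
    for a,b,rad in [(0.05,.09,.0235),(.048,.065,.0235),(.075,.095,.0235),(-.008,.018,.017)]:
        p=Q[(Q[:,2]>a)&(Q[:,2]<b)]
        if rad<.02: p=p[abs(p[:,1])<.0145]
        if len(p)<30: print(a,len(p));continue
        g=lambda c:np.hypot(p[:,0]-c[0],p[:,1]-c[1])-rad
        s=least_squares(g,[0,0],loss="soft_l1",f_scale=.0005)
        print("z",a,b,len(p),"c",s.x,"rms",np.sqrt(np.median(g(s.x)**2)));out.append(s.x)
    print("z max",Q[:,2].max())
    return out
if __name__=="__main__":
    import sys;axis(np.load(sys.argv[1]))
E
python3 fit.py pics/w_lift.npz; python3 - <<'E'
from h import *
# bell from scene and top views: silhouette
for n in["scene","top"]:
    f=np.load(f"pics/{n}1.npz");P=cloud(n,f["d"])
    m=(np.hypot(P[...,0]-.5067,P[...,1]-.1763)<.04)&(P[...,2]>.15)&(P[...,2]<.25)
    p=P[m];print(n,len(p))
    for a,b in[(.17,.2),(.2,.23)]:
        k=p[(p[:,2]>a)&(p[:,2]<b)]
        if len(k)>20:
            from scipy.optimize import least_squares
            s=least_squares(lambda c:np.hypot(k[:,0]-c[0],k[:,1]-c[1])-.0235,[.5067,.1763],loss="soft_l1",f_scale=.0005);print(a,b,len(k),s.x)
E
```

```text
z 0.05 0.09 905 c [-0.0014  0.0015] rms 0.00012766186679575783
z 0.048 0.065 563 c [-0.0015  0.0015] rms 0.0001893767406435723
z 0.075 0.095 344 c [-0.0013  0.0014] rms 0.00012639181146998114
z -0.008 0.018 537 c [-0.0012  0.0017] rms 0.00019684702649824803
z max 0.282941813609155
scene 498
0.17 0.2 165 [0.5059 0.1762]
0.2 0.23 177 [0.5058 0.1761]
top 24
```

The axis is vertical, and its offset in the wrist-camera frame is (-1.4, +1.5) mm. Because the cap was measured in that same frame and orientation, the bias cancels. I'll go above the cap and lower under force guard.

```bash
python3 - <<'E'
from h import *
yaw=np.radians(-25.35);q=q_of(yaw);Rm=R.from_quat(q).as_matrix()
cap=np.array([.5513,-.1800,0]);g=cap-Rm@np.array([-.0014,.0015,0]);print(g)
r.move_straight(g+[0,0,.285],q,speed=.25);r.hold(.3)
s=r.read_state();print(s["time_s"],s["eef_pos"],s["contact_force"])
im,d=optics.get_image("wrist");cv2.imwrite("pics/w_over.png",im[:,:,::-1]);np.savez("pics/w_over.npz",im=im,d=d,p=s["eef_pos"],q=s["eef_rot"])
im,d=optics.get_image("scene");cv2.imwrite("pics/s_over.png",cv2.resize(im[130:270,190:370,::-1],None,fx=4,fy=4))
np.savez("pics/s_over.npz",im=im,d=d)
E
python3 fit.py pics/w_over.npz
```

```text
[ 0.5505 -0.1781  0.    ]
10.6667 [ 0.5506 -0.1775  0.2851] [ 0.3409 -0.661  -1.7355]
z 0.05 0.09 916 c [-0.0014  0.0015] rms 0.00013790741632507586
z 0.048 0.065 567 c [-0.0015  0.0015] rms 0.00019948707466302049
z 0.075 0.095 348 c [-0.0013  0.0014] rms 0.00012143598854519352
z -0.008 0.018 590 c [-0.0013  0.0017] rms 0.00018648069367678712
z max 0.2774148878714711
```

View pics/s_over.png

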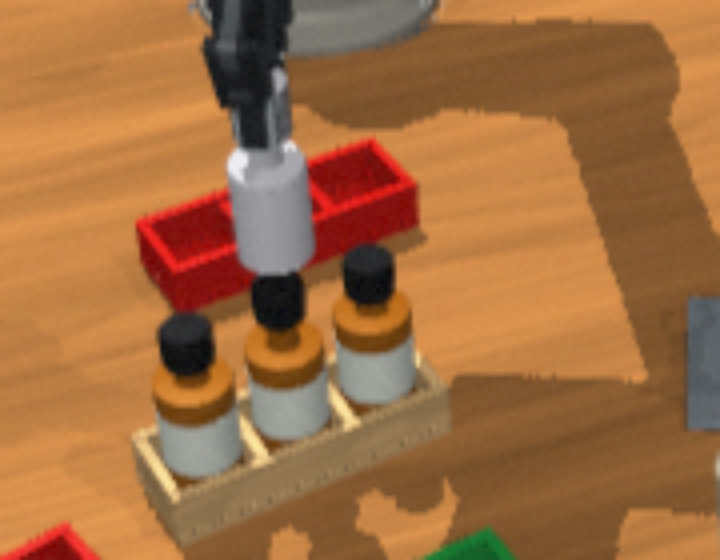

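View pics/w_over.png

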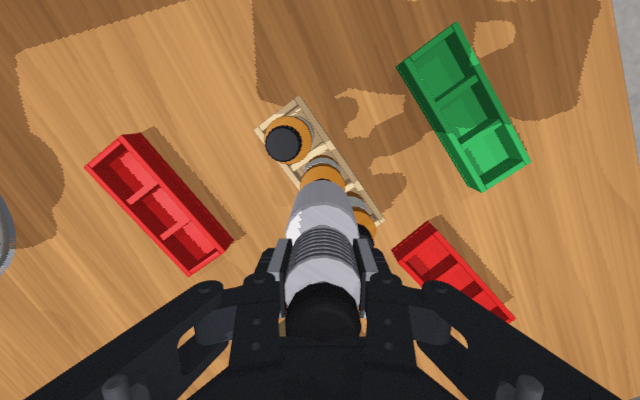

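The bell at (270,205) in the scene crop hangs just above the middle cap at (278,298), and the wrist view shows it in front of the middle bottle. As an independent check, I'll fit circles to the bell and cap in the same scene image.

```bash
python3 - <<'E'
from h import *
from scipy.optimize import least_squares
f=np.load("pics/s_over.npz");P=cloud("scene",f["d"]);im=f["im"].astype(int)
base=np.hypot(P[...,0]-.5513,P[...,1]+.18)<.035
for nm,a,b,rad,c in [("bell",.178,.225,.0235,im.max(-1)>80),("cap",.122,.143,.016,im.max(-1)<70)]:
    k=P[base&c&(P[...,2]>a)&(P[...,2]<b)]
    s=least_squares(lambda c:np.hypot(k[:,0]-c[0],k[:,1]-c[1])-rad,[.5513,-.18],loss="soft_l1",f_scale=.0005);print(nm,len(k),s.x,np.median(abs(s.fun)))
E
```

```text
bell 307 [ 0.5501 -0.1778] 0.0008971280117974455
cap 79 [ 0.5501 -0.18  ] 0.0007961796180643334
```

The two fits differ by about 1.6 mm in y, so I'll settle it with silhouette mid-columns in that same image.

```bash
python3 - <<'E'
from h import *
f=np.load("pics/s_over.npz");P=cloud("scene",f["d"]);im=f["im"].astype(int)
cm=optics.camera_model("scene")
def proj(X):
    c=cm["R"]@X+cm["t"];u=cm["K"]@c;return u[:2]/u[2]
mb=(im.max(-1)-im.min(-1)<30)&(im.max(-1)>80)&(P[...,2]>.165)&(P[...,2]<.24)
mc=(im.max(-1)<75)
def mids(m,rows,c0,c1):
    o=[]
    for v in rows:
        u=np.where(m[v,c0:c1])[0]+c0
        if len(u)>4:o.append((v,u.min(),u.max(),(u.min()+u.max())/2))
    return o
B=mids(mb,range(170,194),235,285);C=mids(mc,range(198,212),250,270)
print(B);print(C)
for nm,Z in[("bell",B),("cap",C)]:
    # offset vs vertical axis through (.5513,-.18)
    X0=np.array([.5513,-.18]);ds=[]
    zs=np.linspace(.1,.25,300);pr=np.array([proj(np.array([*X0,z])) for z in zs])
    for v,a,b,mid in Z:
        i=np.argmin(abs(pr[:,1]-v));ds.append(mid-pr[i,0])
    print(nm,np.round(ds,2),"median px",np.median(ds),"mm/px",1e3*1.45/507)
E
```

```text
[(170, np.int64(247), np.int64(265), np.float64(256.0)), (171, np.int64(248), np.int64(266), np.float64(257.0)), (172, np.int64(247), np.int64(266), np.float64(256.5)), (173, np.int64(247), np.int64(266), np.float64(256.5)), (174, np.int64(247), np.int64(266), np.float64(256.5)), (175, np.int64(247), np.int64(266), np.float64(256.5)), (176, np.int64(247), np.int64(266), np.float64(256.5)), (177, np.int64(248), np.int64(266), np.float64(257.0)), (178, np.int64(248), np.int64(266), np.float64(257.0)), (179, np.int64(248), np.int64(266), np.float64(257.0)), (180, np.int64(248), np.int64(266), np.float64(257.0)), (181, np.int64(248), np.int64(267), np.float64(257.5)), (182, np.int64(248), np.int64(267), np.float64(257.5)), (183, np.int64(248), np.int64(267), np.float64(257.5)), (184, np.int64(249), np.int64(267), np.float64(258.0)), (185, np.int64(249), np.int64(267), np.float64(258.0)), (186, np.int64(249), np.int64(267), np.float64(258.0)), (187, np.int64(249), np.int64(267), np.float64(258.0)), (188, np.int64(249), np.int64(267), np.float64(258.0)), (189, np.int64(249), np.int64(267),
[... 595 characters left out ...]
4(253), np.int64(265), np.float64(259.0)), (206, np.int64(253), np.int64(265), np.float64(259.0)), (207, np.int64(253), np.int64(265), np.float64(259.0)), (208, np.int64(254), np.int64(265), np.float64(259.5)), (209, np.int64(254), np.int64(265), np.float64(259.5)), (210, np.int64(255), np.int64(264), np.float64(259.5)), (211, np.int64(256), np.int64(263), np.float64(259.5))]
bell [0.57 1.45 0.83 0.73 0.61 0.5  0.38 0.76 0.64 0.54 0.43 0.81 0.69 0.58
 0.96 0.85 0.73 0.62 0.5  0.39 0.78 1.15 0.53 0.42] median px 0.6298126092581242 mm/px 2.8599605522682445
cap [ 0.24  0.13 -0.   -0.11 -0.22 -0.35 -0.45 -0.58 -0.69 -0.31 -0.42 -0.54
 -0.65] median px -0.3458790258990234 mm/px 2.8599605522682445
```

The scene view has the bell about 2 mm too far +y, and the wrist fix has it about 0.8 mm off including servo lag. I'll shift -1.5 mm in y, which leaves either estimate well inside the 3 mm clearance, and lower under a force guard.

```bash
python3 - <<'E'
from h import *
yaw=np.radians(-25.35);q=q_of(yaw)
r.move_straight([.5505,-.1792,.272],q,speed=.05);r.hold(.3)
s=r.read_state();print(s["time_s"],s["eef_pos"],s["contact_force"])
h=r.move_straight([.5505,-.1792,.2105],q,speed=.03,max_force=4)
s=r.read_state();print(h,s["time_s"],s["eef_pos"],s["contact_force"],s["torque"],s["grip_width"])
im,d=optics.get_image("scene");cv2.imwrite("pics/s_on.png",cv2.resize(im[130:270,190:370,::-1],None,fx=4,fy=4))
E
```

```text
11.475 [ 0.5506 -0.1792  0.2722] [-0.0204  0.2432 -1.8661]
True 13.3583 [ 0.5505 -0.1792  0.2115] [0.0131 0.7887 6.2392] [ 0.002  -0.0164  0.0547] 0.032146603571305415
```

View pics/s_on.png

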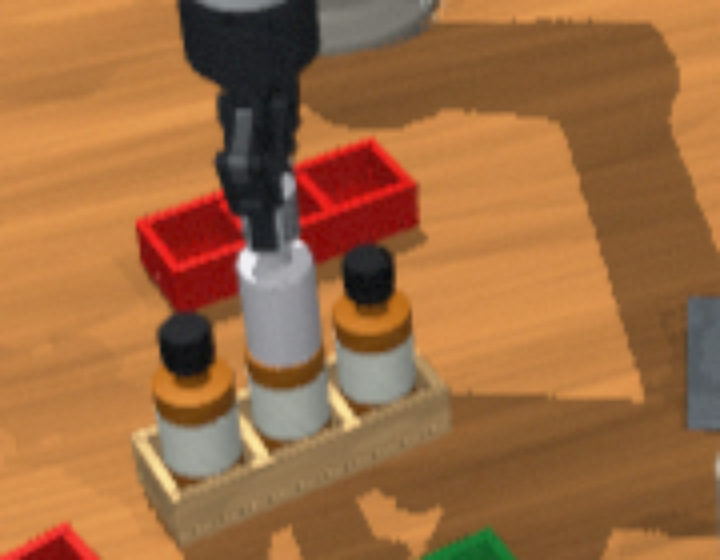

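The tool stands on the shoulder: contact came at TCP z 0.2115, as expected, with the bell flush on the amber shoulder at (283,350). Now I'll let go and check it.

```bash
python3 - <<'E'
from h import *
yaw=np.radians(-25.35);q=q_of(yaw)
command_gripper(.085,40);r.hold(.5)
s=r.read_state();print(s["time_s"],s["eef_pos"],s["contact_force"],s["grip_width"])
p=s["eef_pos"]
r.move_straight(np.r_[p[:2],.31],q,speed=.15);r.hold(.4)
s=r.read_state();im,d=optics.get_image("wrist");cv2.imwrite("pics/w_rel.png",im[:,:,::-1]);np.savez("pics/w_rel.npz",im=im,d=d,p=s["eef_pos"],q=s["eef_rot"])
P=cloud("wrist",d,s);i=im.astype(int)
m=(i.max(-1)<75)&(P[...,2]>.235)&(P[...,2]<.26);print(s["time_s"],s["eef_pos"],m.sum(),P[m].mean(0),np.median(P[m],0))
im,d=optics.get_image("scene");cv2.imwrite("pics/s_rel.png",cv2.resize(im[130:270,190:370,::-1],None,fx=4,fy=4))
E
```

```text
14.475 [ 0.5498 -0.1789  0.2101] [ 0.2481 -0.3981  0.0827] 0.08516391889814433
15.6917 [ 0.5498 -0.1789  0.3097] 1240 [ 0.5518 -0.1784  0.2451] [ 0.5519 -0.1782  0.2456]
```

View pics/w_rel.png

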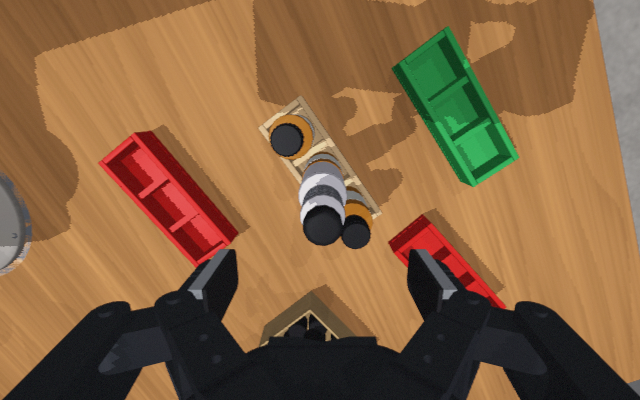

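View pics/s_rel.png

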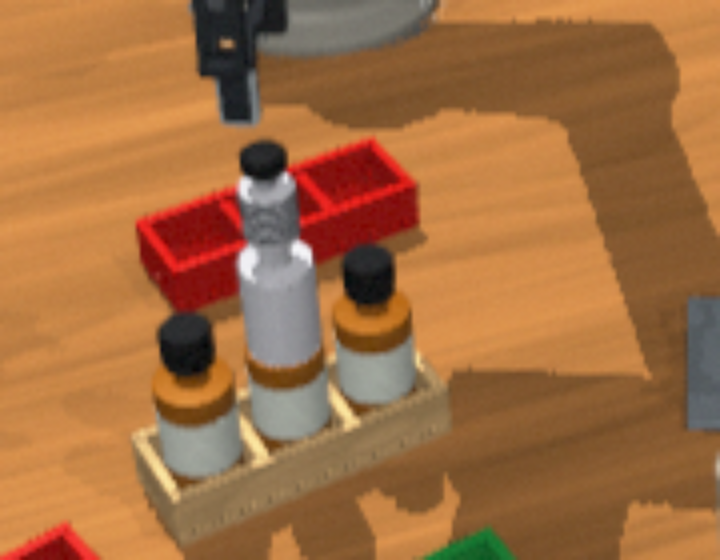

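The tool stands upright and free on the middle bottle, knob at (322,225) in the wrist view and (264,158) in the scene crop. Next I'll grip the knob with the fingertips held above the barrel top and press.

```bash
python3 - <<'E'
from h import *
yaw=np.radians(-25.35);q=q_of(yaw);c=np.array([.5505,-.1792,0])
print(r.move_straight(c+[0,0,.2595],q,speed=.1,max_force=8))
command_gripper(.02,80);r.hold(.2)
s=r.read_state();print(s["time_s"],s["eef_pos"],s["contact_force"],s["grip_width"])
im,d=optics.get_image("wrist");cv2.imwrite("pics/w_knob.png",im[:,:,::-1])
im,d=optics.get_image("scene");cv2.imwrite("pics/s_knob.png",cv2.resize(im[130:270,190:370,::-1],None,fx=4,fy=4))
E
```

```text
False
17.2417 [ 0.5506 -0.1792  0.2596] [0.2904 0.1658 1.0158] 0.024516836936749376
```

View pics/w_knob.png

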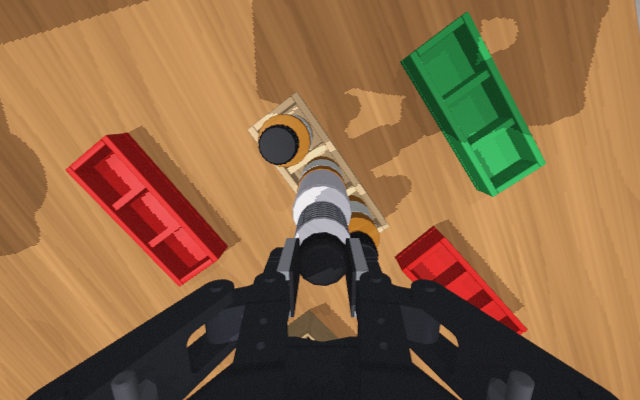

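View pics/s_knob.png

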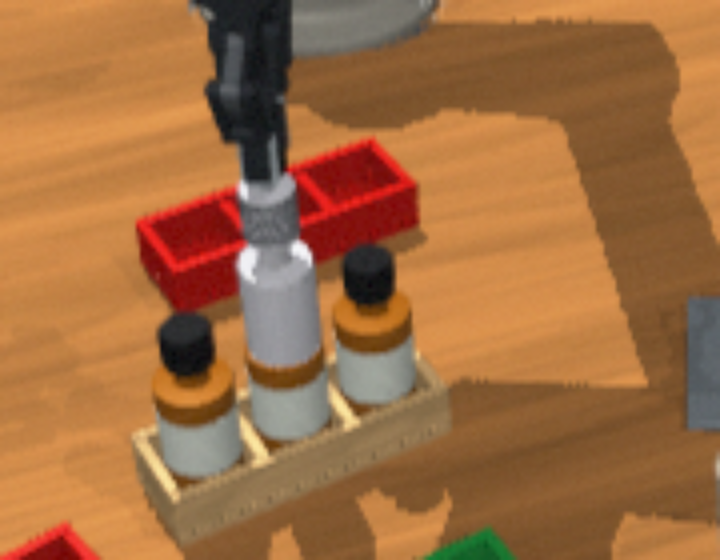

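The knob at (322,258) is between the pads, with the tips just above the barrel. Now I'll press down under force guard.

```bash
python3 - <<'E'
from h import *
yaw=np.radians(-25.35);q=q_of(yaw);c=np.array([.5505,-.1792,0])
z=.2596
for dz in [.004,.006,.008,.009,.010,.011]:
    h=r.move_straight(c+[0,0,z-dz],q,speed=.02,max_force=45)
    s=r.read_state();print(dz,h,s["time_s"],s["eef_pos"],s["contact_force"],s["grip_width"])
    if s["contact_force"][2]>40 or h: break
r.hold(.2)
s=r.read_state();print(s["time_s"],s["eef_pos"],s["contact_force"])
im,d=optics.get_image("wrist");cv2.imwrite("pics/w_press.png",im[:,:,::-1])
E
```

```text
0.004 False 17.6833 [ 0.5509 -0.1794  0.2568] [-1.2068 -0.0382  9.2952] 0.02418366848423274
0.006 False 17.9333 [ 0.5506 -0.1792  0.2536] [ 1.0277 -0.2668  1.5836] 0.02422178656096744
0.008 False 18.1833 [ 0.5505 -0.1792  0.2514] [ 0.627  -0.5523  2.245 ] 0.024239226067021606
0.009 False 18.4333 [ 0.5506 -0.1792  0.2512] [-0.6388  0.6319  4.857 ] 0.02458478401016385
0.01 False 18.6833 [ 0.5507 -0.1793  0.2511] [-2.3755  1.3169  9.8389] 0.02433309369680307
0.011 False 18.9333 [ 0.5508 -0.1793  0.2511] [-2.7432  1.3745 15.2098] 0.02454972240571896
19.1333 [ 0.5508 -0.1793  0.2511] [-2.532   0.246  16.0597]
```

View pics/w_press.png

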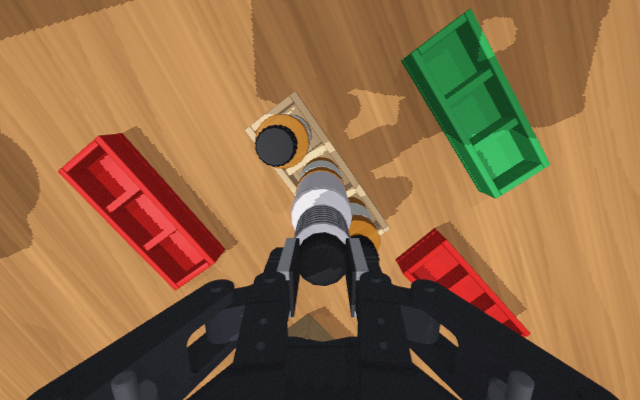

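Force peaked and then dropped at the snap, and a firm stop came at 8.5 mm of travel. I'll push a little harder to be sure it is home, then lift by the knob.

```bash
python3 - <<'E'
from h import *
yaw=np.radians(-25.35);q=q_of(yaw);c=np.array([.5505,-.1792,0])
r.move_straight(c+[0,0,.2596-.0145],q,speed=.02,max_force=22);r.hold(.3)
s=r.read_state();print(s["time_s"],s["eef_pos"],s["contact_force"],s["grip_width"])
r.move_straight(c+[0,0,.2596],q,speed=.05);r.hold(.1)
s=r.read_state();print(s["time_s"],s["eef_pos"],s["contact_force"],s["grip_width"])
h=r.move_straight(c+[0,0,.335],q,speed=.08,max_force=25);r.hold(.3)
s=r.read_state();print(h,s["time_s"],s["eef_pos"],s["contact_force"],s["grip_width"])
im,d=optics.get_image("wrist");cv2.imwrite("pics/w_up.png",im[:,:,::-1]);np.savez("pics/w_up.npz",im=im,d=d)
im,d=optics.get_image("scene");cv2.imwrite("pics/s_up.png",cv2.resize(im[110:270,190:370,::-1],None,fx=3.5,fy=3.5))
P=cloud("scene",d);i=im.astype(int)
m=(i.max(-1)<50)&(np.hypot(P[...,0]-.5505,P[...,1]+.18)<.025)&(P[...,2]<.16)&(P[...,2]>.1);p=P[m];print("cap z",m.sum(),np.percentile(p[:,2],[50,90,98]))
E
```

```text
19.6917 [ 0.551  -0.1794  0.2512] [-2.9404  1.0857  7.2383] 0.02410062888957078
20.125 [ 0.5507 -0.1793  0.2595] [ 0.1445 -0.6892  1.1473] 0.024441184857944328
False 21.5167 [ 0.5505 -0.1792  0.3348] [-0.836  -0.9627 -2.1447] 0.024139773642990865
cap z 158 [0.1359 0.1407 0.1415]
```

View pics/s_up.png

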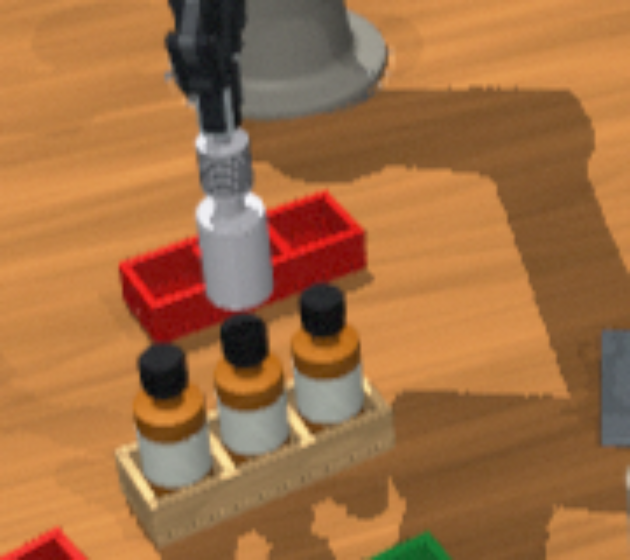

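View pics/w_up.png

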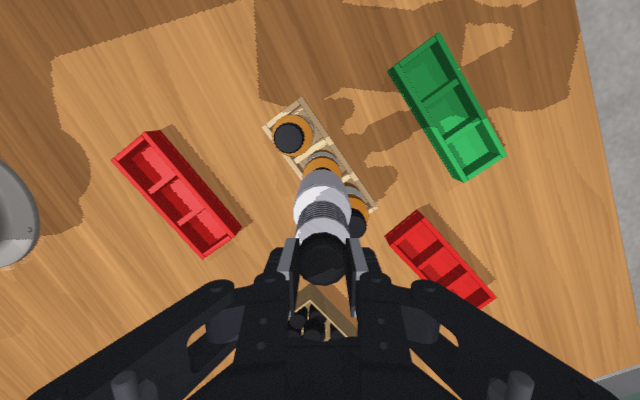

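The middle cap now sits level with its neighbours: its top is at 0.1407 m, where it was about 0.148. The tool hangs free at (235,250). I'll carry it to bare bench at (0.51, 0.02) and stand it there.

```bash
python3 - <<'E'
from h import *
yaw=np.radians(-25.35);q=q_of(yaw);c=np.array([.51,.02,0])
r.move_straight(c+[0,0,.335],q,speed=.15)
r.move_straight(c+[0,0,.18],q,speed=.12);r.hold(.3)
s=r.read_state();print(s["time_s"],s["eef_pos"],s["contact_force"])
h=r.move_straight(c+[0,0,.1595],q,speed=.02,max_force=2.0)
s=r.read_state();print(h,s["time_s"],s["eef_pos"],s["contact_force"])
im,d=optics.get_image("scene");cv2.imwrite("pics/s_pl.png",cv2.resize(im[110:270,220:400,::-1],None,fx=3.5,fy=3.5))
E
```

```text
24.8667 [0.5101 0.02   0.1803] [ 0.22    0.2279 -2.2328]
True 25.725 [0.5097 0.02   0.161 ] [1.1836 0.2289 1.3994]
```

View pics/s_pl.png

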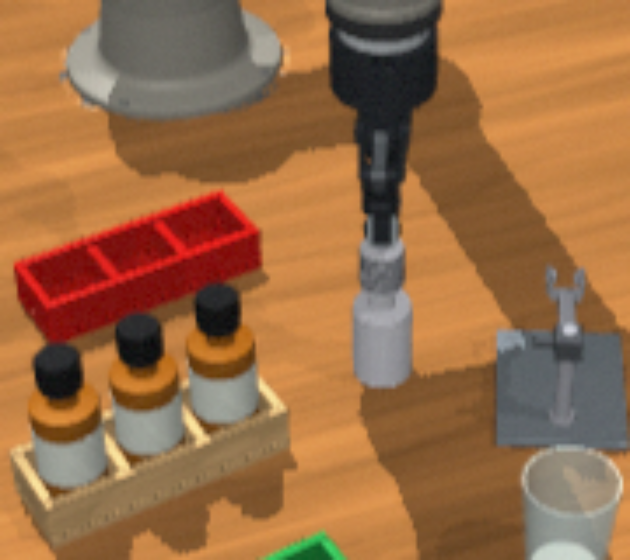

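The tool's rim is on the bench at (382,378), touching down at TCP z 0.161 as expected. It is clear of the nest and the stand. I'll release it and retreat.

```bash
python3 - <<'E'
from h import *
yaw=np.radians(-25.35);q=q_of(yaw)
command_gripper(.085,40);r.hold(.3)
p=r.read_state()["eef_pos"]
r.move_straight(np.r_[p[:2],.32],q,speed=.15);r.hold(.5)
s=r.read_state();print(s["time_s"],s["eef_pos"])
im,d=optics.get_image("wrist");cv2.imwrite("pics/w_end.png",im[:,:,::-1])
P=cloud("wrist",d,s);i=im.astype(int);near=np.hypot(P[...,0]-.51,P[...,1]-.02)<.03
m=near&(i.max(-1)<75)&(P[...,2]>.12)&(P[...,2]<.16);t=m&(P[...,2]>.1455);print("knob top",t.sum(),P[t].mean(0))
from scipy.optimize import least_squares
for a,b,rad in[(.015,.058,.0235),(.09,.12,.017)]:
    k=P[near&(i.max(-1)>80)&(i.max(-1)-i.min(-1)<40)&(P[...,2]>a)&(P[...,2]<b)]
    o=least_squares(lambda c:np.hypot(k[:,0]-c[0],k[:,1]-c[1])-rad,[.51,.02],loss="soft_l1",f_scale=.0005);print(len(k),o.x)
# moved things: compare with start
im,d=optics.get_image("scene");cv2.imwrite("pics/s_end.png",im[:,:,::-1])
P=cloud("scene",d);f=np.load("pics/scene0.npz");P0=cloud("scene",f["d"])
for n,(u0,v0,u1,v1) in dict(beaker=(360,230,405,285),cyl=(435,130,470,190),box=(105,200,195,260)).items():
    print(n,np.median(abs(im[v0:v1,u0:u1].astype(int)-f["im"][v0:v1,u0:u1])))
    print(P[v0:v1,u0:u1][P[v0:v1,u0:u1,2]>.02].mean(0)-P0[v0:v1,u0:u1][P0[v0:v1,u0:u1,2]>.02].mean(0))
j=im.astype(int);m=(j.max(-1)<50)&(np.hypot(P[...,0]-.5505,P[...,1]+.18)<.025)&(P[...,2]<.16)&(P[...,2]>.1);p=P[m];print("cap z",m.sum(),np.percentile(p[:,2],[50,90,98]))
E
```

```text
28.4083 [0.5092 0.0201 0.3199]
knob top 474 [0.5106 0.0196 0.1477]
103 [0.5104 0.0184]
43 [0.5106 0.0188]
beaker 4.0
[-0.0037  0.0024 -0.0042]
cyl 2.0
[ 0.0022 -0.0019  0.0015]
box 3.0
[-0.0008 -0.0001 -0.001 ]
cap z 155 [0.1348 0.1409 0.1425]
```

View pics/s_end.png

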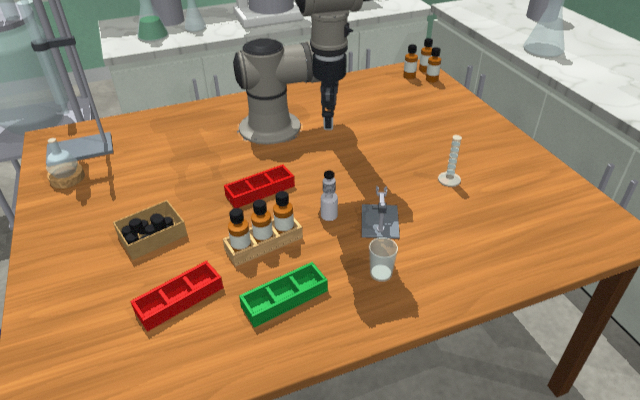

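The tool stands upright and free at (329,197), with its knob top at 0.148 m and bell and barrel axes coinciding. The cap is home, and the beaker, cylinder and box are where they were. I'm handing in.

```bash
python3 - <<'E'
from workcell import r
r.finish_job();print(r.read_state()["time_s"])
E
```

```text
the job is handed in; nothing more can be done
the job is handed in; nothing more can be done
```

The loose closure is pressed home and the seating tool is standing upright on the bare bench; the job was handed in at about 28 s of the 58 s allowed.

**What I did:** The middle bottle in the wooden nest had the loose closure: its top stood at about 148 mm against 140 mm for its neighbours. I pulled the tool out of its clip, stood it on that bottle's shoulder and let go. I then gripped the knob, pressed until it snapped, lifted the tool off by the knob and left it at (0.51, 0.02).

**Last checks:**
- **Closure:** its top is now at 0.141 m, level with its neighbours. While pressing, the force peaked and then dropped at the snap, and there was a firm stop after about 8.5 mm.
- **Tool:** knob top is at 0.148 m, bell and barrel axes agree within 0.5 mm, and it is released and clear of the nest and stand.
- **Glassware and box:** the scene images show changes of at most about 5 mm, with none visible by eye. The average points are noisy, most of all for the glass.

**Where checks disagreed:** before lowering the tool, the wrist and scene cameras differed by about 1.5 mm on its alignment over the closure. I used a value in between, and the bell went over the closure without touching early.

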